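# Rotate the stock on the temple stall's display rack

### The arm

A 7-joint arm with a two-finger parallel gripper is mounted at the origin on the work surface. World frame = base frame: x ahead of the robot, y to its left, z up, the work surface at z = 0. Lengths are in m, angles in degrees, forces in N, time in s.
With the tool pointing down it reaches from about 0.35 to 0.775 m from the base axis. Payload 3.1 kg.
Tool frame: the origin (TCP) lies on the centre line of the jaws, within the pads' length; the fingertips stand 17 mm ahead of it and the grasp point (between the pads) lies 2 mm behind it (robot.tip_reach is the distance from the TCP to the fingertips, in m); z points along the fingers, y is the line along which they close (so a half turn about z gives the same grasp; the last joint's range is limited). The gripper opens to 85 mm and grips with 20 to 120 N. Pads are 22 mm wide; open, the fingers measure 114 mm over their backs; the gripper's body (76 mm by 85 mm) begins 54 mm behind the grasp point. The pads swing forward as they close: fully open they stand 13 mm farther back than shut.
Start: joints at [-68.05, 17.813, 0.802, 86.603, -0.252, 75.585, -1.558], TCP at [0.227, 0.501, 0.248] pointing down, gripper open.
Joint ranges: [-154.91, 154.91], [-16.99, 109.72], [-72.82, 74.43], [7.12, 147.25], [-82.49, 262.49], [11.32, 116.49], [-174.64, 174.64]. Speed limits (degrees/s): [159.86, 159.86, 180, 180, 180, 180, 180].

### API

Orientations are given as [roll, pitch, yaw] about the fixed x, y, z axes, in that order (R = Rz(yaw) Ry(pitch) Rx(roll)).
In Python, from station import robot, fingers, vision, workorder, recognise gives the robot as it stands. Calls block until the motion is done:
- robot.move_to(position, orientation): joint-space move of the TCP to a pose.
- robot.line_to(position, orientation=None, velocity=0.15, f_stop=None): straight line of the TCP; orientation=None keeps the orientation; velocity is the mean speed in m/s. With f_stop (N) it stops when the force on the tool has changed by that much, and returns True; else False.
- robot.move_j(angles): joint-space move.
- fingers.gripper_to(opening, force=None): opening from 0.0 (shut) to 1.0 (fully open); force is the grip in N (None keeps the last); returns when the fingers have stopped.
- robot.pause(seconds).
- robot.inverse_kinematics(position, orientation): joint angles nearest the present ones, or None.
- vision.grab_frame(name): name is "scene" or "top" or "wrist"; returns the picture (420x560x3 uint8, red, green, blue); there is no depth.
- vision.calibration(name): a dict with "mtx" (3x3 intrinsics, pixels), "extrinsics" (4x4, takes a point from world to camera coordinates); the wrist camera has in their place "T_tool_cam" (4x4, takes a point from camera to tool coordinates, whose origin is the TCP and whose axes are the flange's). Camera axes: x right, y up, looking along -z (the intrinsics and any distortion apply to the point x, -y, -z); pixel columns grow to the right and rows downward; lengths in m; the calibration is good to about 2 mm. A picture is of the moment at which its call begins: read the wrist's pose just before it. calibration takes no time and is no camera call.
A pose or a line that the arm cannot do raises robot.PlanningError and nothing moves.
- workorder.close_job(): hands the job in; it is judged then, once.
Trained networks look in the newest picture that a camera, given by its name, has taken for a name from the list of things; names that differ only in an ending like _2 or _b are one class to them, and where a whole thing is asked for, a point or a joint stands for the part that bears it (a point fixed in the world has none). Each returns a list of dicts, best first, with "p" (0 to 1); they miss things now and then, are a little off and sometimes report something else, mostly with a low value. They report only what shows in the picture. A call takes as long as a camera call. They do not tell look-alikes from the thing itself.
- recognise(label, camera): "rect" ([centre column, centre row, width, height] in pixels, round what is visible of it).
Readings, each from a call of its own:
- robot.current_time_s(): time.
- robot.current_joint_positions(): joint angles.
- robot.current_dq(): joint speeds.
- robot.current_joint_torque(): joint torques, N m.
- robot.current_tool_pos(): TCP position.
- robot.current_eef_rot(): TCP orientation.
- robot.current_contact_force(): force on the tool from outside, world axes, zero at the start.
- robot.current_torque(): the same for the moment, N m.
- robot.current_finger_gap(): opening from 0.0 (shut) to 1.0 (fully open).
- robot.current_gripper_force(): force on a finger pad.
Only numpy, scipy, OpenCV 4.12 (cv2) and the standard library are available. Lean on these libraries where they do the work, as an engineer would, in place of code of your own. Each camera call takes 0.05 s, during which the arm holds its last target. There are 200 camera calls.

### The job

Restock the brass row of the red display rack: bring the red-banded (older) brass canister forward from under the upper shelf to the front of its own row, close to the front rail, and let go of it. Then stand the blue-banded (new) brass canister from the table behind it, at the back of that same row where the older one stood. Keep both canisters upright, set them down gently on the rack's floor, and leave everything else where it is.

Things in the scene. Friction and masses are not known exactly. Their poses are not given: they have to be found in the camera images.
- rack: fixed red display rack, 260 mm deep (its x: front -x, back +x), 300 mm wide (its y). Origin: centre of its underside, on the table; z up. Stock stands on its floor, 40 mm above the origin, in two rows along x, centred on y = +70 and -70 mm, parted by a divider at y = 0. Divider and edge rails are 6 mm thick and rise 10 mm above the floor; front open above, sides and back open
- rack_front (a point): middle of the front rail's inner face, at floor height: x = -124, y = 0, z = 40 mm in the rack's frame (the back rail's inner face is at x = +124, the side rails' at y = -144 and +144). A canister touching the front rail has its origin at x = -94 mm
- rack_shelf (a point): middle of the upper shelf's front lower edge: x = +60, z = 243 mm in the rack's frame. The shelf, 16 mm thick, covers the full width from x = +60 to +150; cups fixed on it (x = +92 to +144) rise to z = 305. Two 16 mm posts carry it at x = +120, y = -142 and +142. To reach canisters under it, lean the tool 30 to 45 degrees, fingers pointing down and to the back
- old_jar: older stock: upright polished brass canister with a red band, 60 mm in diameter and 122 mm high over its knob (straight side to 100 mm, then a fixed lid with a knob 20 mm wide), about 0.45 kg. Origin: centre of its underside, z up. Starts near the back of one of the two rows (either one), at about x = +65 to +90 mm in the rack's frame, partly under the upper shelf
- new_jar: new stock: upright polished brass canister with a blue band, 60 mm in diameter and 122 mm high over its knob (straight side to 100 mm, then a fixed lid with a knob 20 mm wide), about 0.45 kg. Origin: centre of its underside, z up. Starts on the table to the right of the rack (the robot's right, -y)
- white_jar: other stock, to be left alone: upright white ceramic canister with a yellow band, 60 mm in diameter and 122 mm high over its knob (straight side to 100 mm, then a fixed lid with a knob 20 mm wide), about 0.45 kg. Origin: centre of its underside, z up. It stands near the back of the rack's other row
- polish_bottle: bystander: amber bottle with black cap, 58 mm in diameter, 130 mm high, on the table near the new canister (they may have swapped places). Origin: centre of its underside
- dish: bystander: footed brass dish, 120 mm across, 66 mm high, at the right, farther off. Origin: centre of its underside
- candlestick: bystander: brass candlestick, 100 mm across, 232 mm high, at the right. Origin: centre of its underside
- lidded_bowl: bystander: footed brass bowl with lid, 128 mm across, 138 mm high, at the left. Origin: centre of its underside
- polish_tin: bystander: low yellow tin, 72 mm across, 60 mm high, at the left, nearer the robot. Origin: centre of its underside
There are look-alikes about, which are no part of the job. What is shaped like the new_jar but pink or purple is not meant.

How it is judged:
By the outcome, as a careful person would: the job done as asked, in the order asked, and still so for the second after the job is handed in, with the robot touching nothing.
It also fails if it takes over 67 s, if anything falls off the work surface, if the arm or the gripper's body presses on something with over 40 N, if the wrist force passes 120 N, or if a joint passes its speed limit or range.

## Working session

There is one attempt and no reset: what is moved stays moved. The work goes in short steps, each a Python script; the robot and the scene stay as the last script left them, time stands still between calls to the robot, and variables do not carry over. Pictures are saved under pics/ and viewed, at most 10 in all, crops included, and the job is handed in when it is done.

```bash
mkdir -p pics; ls; python3 - <<'E'
from station import robot, fingers, vision, recognise
import cv2,numpy as np
np.set_printoptions(precision=4,suppress=True)
for n in ["scene","top"]:
    im=vision.grab_frame(n); cv2.imwrite(f"pics/{n}0.png",im[:,:,::-1])
    print(n,vision.calibration(n))
    for l in ["rack","rack_front","old_jar","new_jar","white_jar","polish_bottle"]:
        print(l,[(np.round(d["rect"]).tolist(),round(d["p"],2)) for d in recognise(l,n)[:5]])
print(vision.calibration("wrist"),robot.current_eef_rot(),robot.current_tool_pos(),robot.current_time_s())
E
```

```text
pics
scene {'mtx': array([[422.8371,   0.    , 283.5171],
       [  0.    , 422.8371, 208.6681],
       [  0.    ,   0.    ,   1.    ]]), 'extrinsics': array([[-0.0686,  0.9976, -0.0125,  0.0716],
       [-0.794 , -0.047 ,  0.6061,  0.3077],
       [ 0.6041,  0.0516,  0.7953, -1.6193],
       [ 0.    ,  0.    ,  0.    ,  1.    ]])}
rack [([349.0, 255.0, 143.0, 95.0], 0.73)]
rack_front [([350.0, 253.0, 138.0, 92.0], 0.67), ([372.0, 276.0, 29.0, 29.0], 0.35)]
old_jar [([372.0, 274.0, 28.0, 25.0], 0.77), ([349.0, 253.0, 138.0, 90.0], 0.35)]
new_jar [([164.0, 189.0, 27.0, 31.0], 0.86), ([192.0, 210.0, 23.0, 31.0], 0.64), ([209.0, 165.0, 18.0, 34.0], 0.62)]
white_jar [([314.0, 267.0, 25.0, 26.0], 0.89)]
polish_bottle [([222.0, 243.0, 24.0, 35.0], 0.95)]
top {'mtx': array([[448.8448,   0.    , 281.7067],
       [  0.    , 448.8448, 203.2414],
       [  0.    ,   0.    ,   1.    ]]), 'extrinsics': array([[ 0.0254, -0.9996, -0.0078, -0.0327],
       [ 0.9921,  0.0242,  0.1227, -0.4831],
       [-0.1225, -0.0108,  0.9924, -1.4477],
       [ 0.    ,  0.    ,  0.    ,  1.    ]])}
rack [([229.0, 166.0, 119.0, 117.0], 0.58)]
rack_front [([230.0, 166.0, 114.0, 114.0], 0.89)]
old_jar [([207.0, 152.0, 21.0, 16.0], 0.57)]
new_jar [([410.0, 239.0, 30.0, 21.0], 0.91), ([371.0, 273.0, 23.0, 21.0], 0.7), ([377.0, 218.0, 22.0, 18.0], 0.68)]
white_jar [([261.0, 156.0, 27.0, 21.0], 0.48)]
polish_bottle [([342.0, 181.0, 22.0, 16.0], 0.68)]
{'mtx': array([[340.7858,   0.    , 278.4626],
       [  0.    , 340.7858, 209.0301],
       [  0.    ,   0.    ,   1.    ]]), 'T_tool_cam': array([[-0.0003,  0.9573,  0.2892,  0.0747],
       [ 1.    ,  0.0002,  0.0003, -0.001 ],
       [ 0.0003,  0.2892, -0.9573, -0.1256],
       [ 0.    ,  0.    ,  0.    ,  1.    ]])} [179.9955   0.0002 155.6642] [0.2267 0.5011 0.2483] 0.7
```

```bash
python3 - <<'E'
import cv2,numpy as np
a=cv2.imread("pics/scene0.png");b=cv2.imread("pics/top0.png")
A=cv2.resize(a[130:330,130:430],None,fx=2.6,fy=2.6,interpolation=cv2.INTER_CUBIC)
B=cv2.resize(b[90:300,160:440],None,fx=2.8,fy=2.8,interpolation=cv2.INTER_CUBIC)
cv2.imwrite("pics/sceneA.png",A);cv2.imwrite("pics/topB.png",B)
E
```

```text
(no output)
```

View pics/sceneA.png

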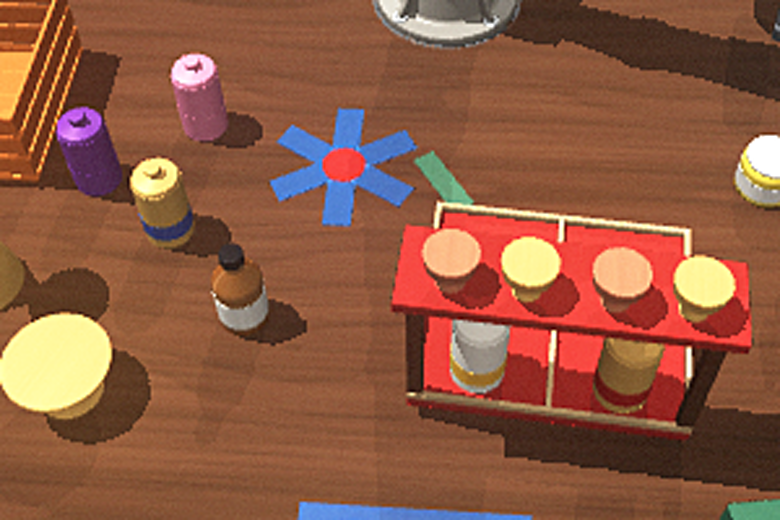

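View pics/topB.png

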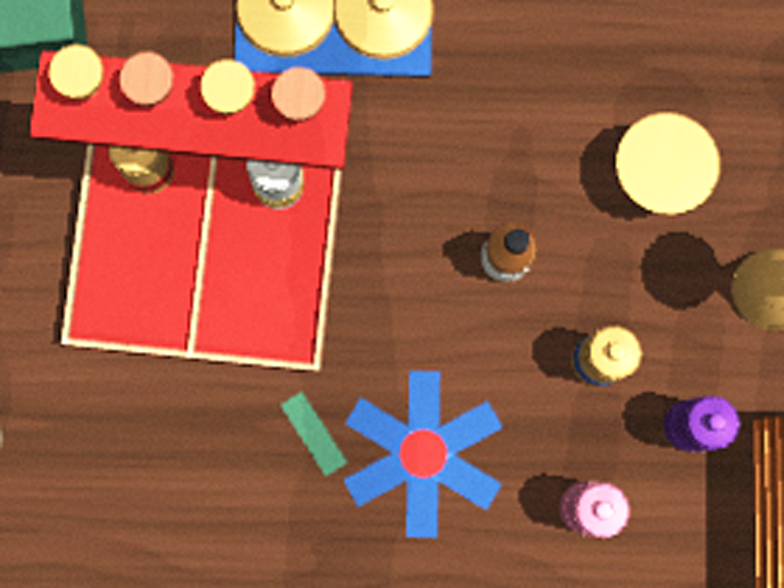

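The brass can with a blue band is at scene (192,210), top (378,217). The look-alikes are purple at scene (164,189) and pink at (209,165), so the brass one with the blue band is new_jar. The red-banded old_jar is at scene (372,274), in the left row (+y), and the white jar is in the right row. Next I fit the rack and jar poses.

```bash
cat > h.py <<'E'
from station import robot, fingers, vision, workorder, recognise
import cv2,numpy as np
from scipy.optimize import least_squares
from scipy.spatial.transform import Rotation as Ro
np.set_printoptions(precision=4,suppress=True)
def cam(n):
    c=vision.calibration(n)
    if n=="wrist":
        T=np.eye(4);T[:3,:3]=Ro.from_euler("xyz",robot.current_eef_rot(),degrees=True).as_matrix();T[:3,3]=robot.current_tool_pos()
        return c["mtx"],np.linalg.inv(T@c["T_tool_cam"])
    return c["mtx"],c["extrinsics"]
def proj(C,P):
    K,E=C; p=np.atleast_2d(P)@E[:3,:3].T+E[:3,3]; p=p*[1,-1,-1]
    q=p@K.T; return q[:,:2]/q[:,2:]
def rackw(s,P):
    P=np.atleast_2d(P); R=Ro.from_euler("z",s[2]).as_matrix(); return P@R.T+[s[0],s[1],0]
a=np.linspace(0,2*np.pi,40)
CYL=np.vstack([np.c_[.03*np.cos(a),.03*np.sin(a),0*a+z] for z in (0,.1)]+[np.c_[.01*np.cos(a),.01*np.sin(a),0*a+.122]])
def box(C,x,y,z0=0):
    q=proj(C,CYL+[x,y,z0]); lo,hi=q.min(0),q.max(0); return np.r_[(lo+hi)/2,hi-lo]
def fitbox(obs,z0=0,x0=(.5,-.2)):
    f=lambda s:np.concatenate([(box(C,*s,z0)-r)for C,r in obs])
    r=least_squares(f,x0,diff_step=1e-4); return r.x,r.fun
E
python3 - <<'E'
from h import *
T=cam("top");S=cam("scene")
t=lambda u,v:(160+u/2.8,90+v/2.8); s_=lambda u,v:(130+u/2.6,130+v/2.6)
top=[((-.13,.15,.05),t(62,345)),((-.13,-.15,.05),t(319,370)),((.06,.15,.259),t(31,137)),((.06,-.15,.259),t(344,166)),((.15,.15,.259),t(41,51)),((.15,-.15,.259),t(351,82))]
sc=[((-.13,-.15,.05),s_(437,202)),((-.13,.15,.05),s_(691,230)),((.06,-.15,.259),s_(405,226)),((.06,.15,.259),s_(750,263)),((.13,-.15,.05),s_(408,393)),((.13,.15,.05),s_(692,427))]
f=lambda s,w=3:np.concatenate([(proj(C,rackw(s,[p for p,_ in L]))-[q for _,q in L]).ravel() for k,C,L in((1,T,top),(2,S,sc)) if w&k])
for w in(1,2,3):
    r=least_squares(f,[.6,.1,0],args=(w,)); print(w,r.x,np.degrees(r.x[2]));print(r.fun.reshape(-1,2).round(1).tolist())
print("new",fitbox([(T,[377,218,22,18]),(S,[192,210,23,31])]))
print(fitbox([(S,[192,210,23,31])]))
print(proj(T,rackw(r.x,[[.08,.07,.04]])))
E
```

```text
1 [ 0.5595  0.1416 -0.0744] -4.262551853000904
[[0.1, -0.1], [0.3, 0.1], [2.8, 0.3], [-3.6, 0.1], [3.3, 0.5], [-2.9, -0.7]]
2 [ 0.5629  0.144  -0.0763] -4.372431002557266
[[0.2, 0.0], [-0.2, -0.2], [4.3, -0.1], [-4.6, -0.7], [-0.2, 0.6], [0.7, 1.3]]
3 [ 0.5612  0.143  -0.0758] -4.341858918252093
[[-0.4, -0.7], [-0.2, -0.3], [2.4, -0.3], [-4.0, -0.4], [2.9, -0.2], [-3.3, -1.2], [-0.1, -0.4], [-0.6, -0.7], [4.0, -0.7], [-5.1, -1.3], [-0.5, 0.0], [0.3, 0.7]]
new (array([ 0.4437, -0.3272]), array([-0.2742, -1.2721,  2.8775,  3.3749,  0.1034, -1.9745,  2.0721,
        3.4884]))
(array([ 0.4506, -0.3258]), array([ 0.1319, -0.203 ,  2.1507,  3.5413]))
[[214.4351 152.6191]]
```

```bash
cat >> h.py <<'E'
RK=np.array([.5612,.143,-.0758])
def orient(th,yaw,flip=False):   # fingers down and toward heading yaw; camera on the low side unless flip
    c,s=np.cos(np.radians(th)),np.sin(np.radians(th)); z=np.array([s,0,-c]); y=np.array([0,1.,0])*(-1 if flip else 1)
    R=Ro.from_euler("z",yaw).as_matrix()@np.c_[np.cross(y,z),y,z]
    return R
eul=lambda R:Ro.from_matrix(R).as_euler("xyz",degrees=True)
def pose(P,R,d=0):  # TCP so that grasp point is at P, drawn back d along the tool
    return np.asarray(P)+R[:,2]*(.002-d), eul(R)
E
python3 - <<'E'
from h import *
for th in (35,38,42):
  for fl in (0,1):
    R=orient(th,RK[2],fl); 
    for x,d in((.08,0),(.08,.15),(-.085,0),(-.085,.15)):
        print(th,fl,x,d,robot.inverse_kinematics(*pose(rackw(RK,[x,.07,.115])[0],R,d)))
    yaw=np.arctan2(-.327,.447)
    for yo in(0,30,-30):
        print("new",yo,robot.inverse_kinematics(*pose([.447,-.327,.075],orient(th,yaw+np.radians(yo),fl))))
E
```

```text
35 0 0.08 0 [-43.2346  24.7554  19.0451 109.2867  31.1967  19.5871  30.7097]
35 0 0.08 0.15 [-49.2787   7.1266  16.2805 111.5014  31.8666  37.3311  30.5605]
35 0 -0.085 0 [-57.015   11.4348  16.578  128.1558  55.8125  25.7398  -3.9315]
35 0 -0.085 0.15 [-63.2645  -7.2718   8.7349 125.4867  41.5268  49.8847   7.0489]
new 0 [ 68.9938  20.0206 -40.7604 130.0983  96.0984  14.172   -3.8051]
new 30 [  21.0328   20.7698   32.3504  126.7155  -80.3355   34.4022 -157.645 ]
new -30 [-13.1976  22.0232  38.709  126.9599  47.1487  14.7435   0.387 ]
35 1 0.08 0 [ -64.5387   31.0889   48.3118  110.0031  -17.8806   17.4716 -105.78  ]
35 1 0.08 0.15 [ -34.8339    7.2837    0.4094  111.0091   35.12     38.5392 -152.1854]
35 1 -0.085 0 [ -97.652    21.2196   66.4869  129.2496   12.0439   14.9597 -142.6814]
35 1 -0.085 0.15 [ -26.6047   -6.5907  -24.5745  124.4494   36.517    46.6023 -167.9593]
new 0 [ -3.7072  18.8783  43.4094 132.4333 259.4009  11.802    4.9315]
new 30 [ 21.0328  20.7698  32.3504 126.7155 -80.3355  34.4022  22.355 ]
new -30 [ -2.6108  19.815   25.6704 126.6222  58.5251  18.9628 170.198
[... 1487 characters left out ...]

new 30 [   1.0478   35.486    64.5229  131.4981  260.0317   60.0698 -142.1577]
new -30 [-20.9392  25.3459  43.8115 131.2227  84.3669  14.0163 -41.2639]
42 1 0.08 0 [-76.7112  38.9742  63.4485 115.5998 -62.7068  12.6764 -67.4033]
42 1 0.08 0.15 [ -98.668     9.6715   66.8417  120.548    38.2547   26.6945 -159.3512]
42 1 -0.085 0 [  6.6136  24.0745 -61.632  130.4738  89.1484  52.3142 147.3392]
42 1 -0.085 0.15 [-120.7961  -15.6894   51.0979  132.857    62.9479   62.306   161.809 ]
new 0 [ 37.3495  16.295   -4.5757 136.6372 168.0349  15.1925 100.0154]
new 30 [  1.0478  35.486   64.5229 131.4981 260.0317  60.0698  37.8423]
new -30 [ -6.2585  21.475   25.5398 130.7579  87.3596  22.1954 137.8371]
```

```bash
python3 - <<'E'
from h import *
R=orient(35,RK[2]); 
robot.move_to(*pose(rackw(RK,[.075,.07,.115])[0],R,.17)); print(robot.current_time_s(),robot.current_joint_positions())
C=cam("wrist"); im=vision.grab_frame("wrist")
print(C[1].tolist())
for l in["old_jar","rack_shelf"]: print(l,[(np.round(d["rect"],1).tolist(),round(d["p"],2)) for d in recognise(l,"wrist")[:3]])
print("pred",box(C,*rackw(RK,[.08,.07,.04])[0][:2],.04), proj(C,rackw(RK,[[.06,0,.243],[.124,.07,.04],[.08,.0,.05]])))
cv2.imwrite("pics/w1.png",im[:,:,::-1])
E
```

```text
2.275 [-50.8987   4.5527  15.8506 111.7329  32.2542  40.2755  29.8039]
[[0.07361785727463233, 0.9972862868001527, 0.000687932161112713, -0.2552769249317512], [-0.6164400427546185, 0.04604670467482148, -0.7860543077149801, 0.4896768534356188], [-0.7839528587733949, 0.0574435649046626, 0.6181570610063983, 0.1159501090774292], [0.0, 0.0, 0.0, 1.0]]
old_jar [([285.9, 189.8, 71.5, 124.5], 0.76)]
rack_shelf [([199.9, 210.2, 396.4, 416.5], 0.92)]
pred [276.7945 183.1526  70.1301 129.5326] [[164.2317 333.6329]
 [277.0724 172.0581]
 [208.412  148.7056]]
```

View pics/w1.png

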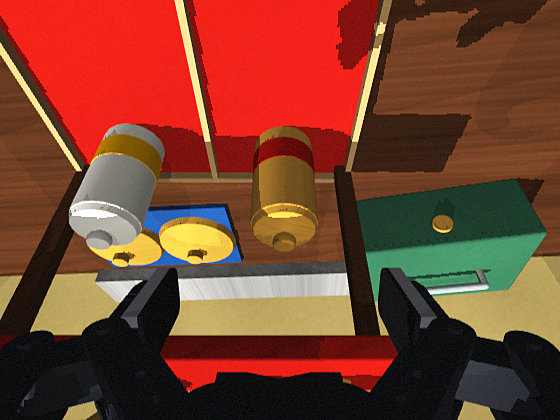

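```bash
python3 - <<'E'
from h import *
R=orient(35,RK[2]); C=cam("wrist")
print(proj(C,rackw(RK,[[.124,0,.05],[.124,.144,.05],[.124,-.144,.05],[.0,0,.05],[.124,.07,.05],[.0,.144,.05]])))
x,res=fitbox([(C,[285.5,189.8,71.5,124.5])],.04,(.64,.2)); print(x,res)
c,s=np.cos(RK[2]),np.sin(RK[2]); print("rack frame",np.array([[c,s],[-s,c]])@(x-RK[:2]))
im=cv2.imread("pics/w1.png").astype(int)
red=(im[...,2]>im[...,1]+60)&(im[...,2]>80)
for v in (20,60,100): # row scans: gaps in red = divider, rail
    print(v,np.flatnonzero(np.diff(red[v].astype(int))).tolist(), )
for z in(.05,):
  for yy in(-.003,.003,.144,.15): print(yy,proj(C,rackw(RK,[[.0,yy,z],[.04,yy,z]])).ravel())
E
```

```text
[[215.1849 178.4152]
 [343.5309 178.5525]
 [ 86.7074 178.2778]
 [193.7742  76.2043]
 [277.5917 178.482 ]
 [366.0297  76.4587]]
[0.6561 0.213 ] [-0.0031  0.1456 -3.0802  3.0212]
rack frame [0.0893 0.077 ]
20 [178, 189, 374, 404, 405]
60 [20, 187, 197, 366]
100 [45, 195, 204, 358]
-0.003 [190.183   76.199  198.8889 116.0553]
0.003 [197.3653  76.2096 205.3568 116.0638]
0.144 [366.0297  76.4587 357.2576 116.264 ]
0.15 [373.2018  76.4693 363.7174 116.2725]
```

```bash
python3 - <<'E'
from h import *
C=cam("wrist");S=cam("scene")
for X in(.075,.08,.085,.09):
    w=rackw(RK,[X,.077,.04])[0]
    q=proj(C,CYL+w); print(X,"base top row",q[:40,1].min(),"x",q[:,0].min(),q[:,0].max(),"knob rim",q[80:].min(0),q[80:].max(0)); 
    q=proj(S,CYL+w); print("  scene base bottom",q[:40].max(0),q[:40].min(0))
b=cv2.imread("pics/w1.png")[110:265,235:340]; cv2.imwrite("pics/w1c.png",cv2.resize(b,None,fx=3.8,fy=3.8,interpolation=cv2.INTER_CUBIC))
E
```

```text
0.075 base top row 114.06751562366436 x 250.2098281715306 321.332304602895 knob rim [273.6524 231.1206] [298.4452 244.7908]
  scene base bottom [379.8696 285.0574] [358.3396 266.0574]
0.08 base top row 118.38568090775514 x 250.58410223220412 320.74048720974764 knob rim [273.7101 234.6917] [298.1522 247.9785]
  scene base bottom [379.856  286.6802] [358.2718 267.584 ]
0.085 base top row 122.60231892961967 x 250.9483382985214 320.1645258845552 knob rim [273.7662 238.1606] [297.8674 251.0799]
  scene base bottom [379.8423 288.3113] [358.2037 269.1182]
0.09 base top row 126.72096869796304 x 251.30293485390544 319.60379182329604 knob rim [273.8208 241.5315] [297.5904 254.0985]
  scene base bottom [379.8286 289.9508] [358.1352 270.6601]
```

View pics/w1c.png

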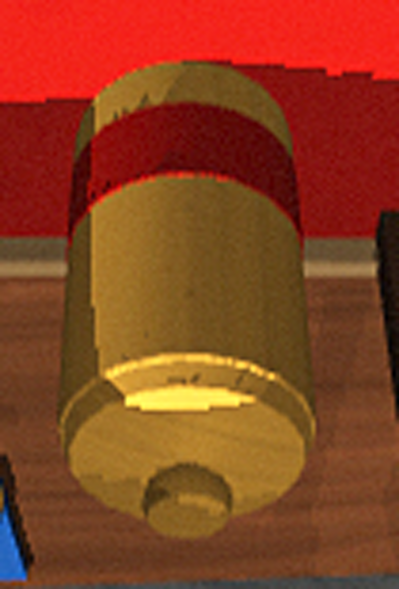

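```bash
cat >> h.py <<'E'
def st(tag): print(tag,"t=%.2f"%robot.current_time_s(),robot.current_tool_pos(),"F",robot.current_contact_force(),"gap %.3f gf %.1f"%(robot.current_finger_gap(),robot.current_gripper_force()))
TH=38
E
python3 - <<'E'
from h import *
R=orient(TH,RK[2]); g=rackw(RK,[.086,.0758,.112])[0]
fingers.gripper_to(.9)
robot.line_to(*pose(g,R,.12),velocity=.2); st("pre")
print(robot.line_to(*pose(g,R,0),velocity=.1,f_stop=8)); st("at")
fingers.gripper_to(0,50); st("grip")
E
```

```text
pre t=3.13 [0.58   0.2173 0.2047] F [-0.4965  0.1816 -0.138 ] gap 0.902 gf 0.0
False
at t=4.48 [0.654  0.2124 0.1111] F [ 0.8651 -0.1074  0.0181] gap 0.904 gf 0.0
grip t=4.78 [0.6543 0.2129 0.1114] F [-1.3115  0.8125  2.3882] gap 0.689 gf 54.7
```

```bash
python3 - <<'E'
from h import *
R=orient(TH,RK[2])
P=lambda x,z,y=.0735:pose(rackw(RK,[x,y,z])[0],R)
robot.line_to(*P(.086,.124,.0758),velocity=.08); st("lift")
robot.line_to(*P(-.086,.124),velocity=.15); st("fwd")
C=cam("wrist"); im=vision.grab_frame("wrist"); cv2.imwrite("pics/w2.png",im[:,:,::-1])
E
```

```text
lift t=5.08 [0.653  0.2113 0.1214] F [-0.3725  0.1824 -5.3165] gap 0.685 gf 54.6
fwd t=6.38 [0.483  0.2226 0.1228] F [-0.1089  0.2192 -4.8294] gap 0.685 gf 54.6
```

View pics/w2.png

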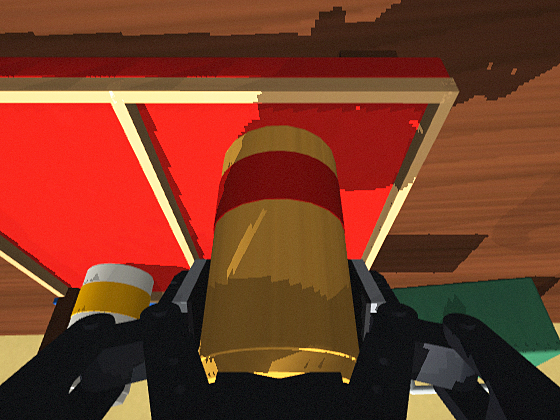

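The red-banded jar is held between the pads. Its base edge is at row 127 and the front rail's inner edge at about row 104. I compare this with the prediction, then lower it.

```bash
python3 - <<'E'
from h import *
R=orient(TH,RK[2]); C=cam("wrist")
for X in(-.094,-.086,-.078):
    for z in (.05,.054): q=proj(C,CYL+rackw(RK,[X,.0735,z])[0]); print(X,z,q[:40,1].min(),q[:40,0].min(),q[:40,0].max())
print(proj(C,rackw(RK,[[-.124,.07,.05],[-.124,.07,.04],[-.13,.15,.05]])).ravel())
print(robot.line_to(*pose(rackw(RK,[-.086,.0735,.106])[0],R),velocity=.03,f_stop=5)); st("down")
E
```

```text
-0.094 0.05 101.91953924175056 221.31060120707392 338.45691557898857
-0.094 0.054 107.72949340169951 220.5440259826855 339.2681562773051
-0.086 0.05 116.26594426087121 223.41443082615797 336.2990389493481
-0.086 0.054 122.04402994747227 222.70342394966357 337.05241879195887
-0.078 0.05 129.4732932345643 225.37049311063845 334.29258681570946
-0.078 0.054 135.20593293599322 224.70925310103704 334.9941105174677
[272.1251 101.9319 272.347   88.1503 457.7149  90.0325]
True
down t=6.88 [0.4827 0.2229 0.1113] F [-4.7413 -0.1322  7.5745] gap 0.688 gf 56.2
```

```bash
python3 - <<'E'
from h import *
R=orient(TH,RK[2])
P=lambda x,z,d=0:pose(rackw(RK,[x,.0735,z])[0],R,d)
robot.line_to(*P(-.086,.117),velocity=.06); robot.line_to(*P(-.091,.117),velocity=.06)
print(robot.line_to(*P(-.091,.108),velocity=.02,f_stop=3.5)); st("down")
fingers.gripper_to(.9); st("open")
robot.line_to(*P(-.091,.113,.13),velocity=.2); st("back")
im=vision.grab_frame("wrist"); C=cam("wrist"); cv2.imwrite("pics/w3.png",im[:,:,::-1])
for l in["old_jar"]: print(l,[(np.round(d["rect"],1).tolist(),round(d["p"],2)) for d in recognise(l,"wrist")[:3]])
for X in(-.094,-.09,-.086,-.082): print(X,box(C,*rackw(RK,[X,.0735,.04])[0][:2],.04),proj(C,CYL+rackw(RK,[X,.0735,.04])[0])[:40,1].min())
E
```

```text
True
down t=7.70 [0.4775 0.2235 0.1113] F [-2.9026  0.7157  6.5173] gap 0.686 gf 56.0
open t=8.03 [0.4759 0.2222 0.1096] F [ 0.1615 -0.2668  0.7086] gap 0.895 gf 0.0
back t=8.82 [0.3975 0.2286 0.2133] F [ 0.2085  0.5642 -0.0697] gap 0.904 gf 0.0
old_jar [([282.1, 196.1, 85.1, 149.5], 0.65)]
-0.094 [281.14   190.3885  83.3661 157.6794] 111.5488676891995
-0.09 [281.1138 193.5442  82.2622 156.1791] 115.454703705776
-0.086 [281.0883 196.6237  81.1872 154.7047] 119.27134664821362
-0.082 [281.0635 199.6297  80.1399 153.2557] 123.00181722539665
```

View pics/w3.png

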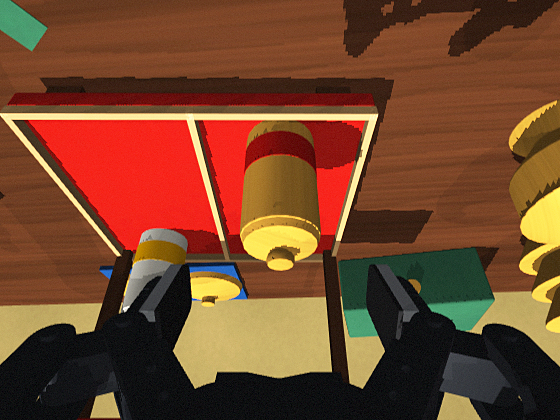

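```bash
python3 - <<'E'
from h import *
T=cam("top");S=cam("scene")
print("purple",fitbox([(T,[410,239,30,21]),(S,[164,189,27,31])])[0]);print("pink",fitbox([(T,[371,273,23,21]),(S,[209,165,18,34])])[0])
print("new",fitbox([(T,[377,218,22,18]),(S,[192,210,23,31])])[0]);print("bottle",fitbox([(T,[342,181,22,16]),(S,[222,243,24,35])])[0])
n=np.array([.446,-.327])
for h in (-90,-75,-60,-45,-30,-15,0,15):
  for th in(20,30,38):
    R=orient(th,np.radians(h)); j=[robot.inverse_kinematics(*pose([*n,.075],R,d)) for d in(.12,0)]
    print(h,th,[None if q is None else np.round(q).astype(int).tolist() for q in j])
E
```

```text
purple [ 0.3737 -0.4342]
pink [ 0.263  -0.3069]
new [ 0.4437 -0.3272]
bottle [ 0.5614 -0.2139]
-90 20 [[-32, 22, 65, 107, -4, 53, 31], [-17, 32, 54, 111, -13, 39, 40]]
-90 30 [[-43, 24, 67, 112, 9, 47, 15], [-8, 26, 32, 115, 26, 35, -1]]
-90 38 [[-45, 24, 61, 116, 23, 46, -4], [-16, 29, 35, 118, 39, 34, -17]]
-75 20 [[-34, 16, 65, 112, 0, 47, 44], [-17, 29, 54, 115, -18, 33, 59]]
-75 30 [[-45, 12, 66, 120, 22, 40, 18], [-23, 29, 54, 121, 0, 21, 38]]
-75 38 [[-54, 14, 68, 126, 36, 37, -1], [-29, 31, 55, 126, 27, 15, 7]]
-60 20 [[-24, 8, 54, 115, 6, 43, 55], [-7, 23, 43, 118, -14, 28, 73]]
-60 30 [[-45, 0, 64, 126, 34, 35, 25], [-13, 22, 44, 126, 7, 13, 50]]
-60 38 [[-52, -3, 63, 134, 59, 35, -5], [-8, 20, 33, 131, 82, 12, -28]]
-45 20 [[-10, 4, 43, 117, 2, 40, 76], [13, 19, 22, 119, -7, 24, 84]]
-45 30 [[-36, -7, 60, 129, 34, 30, 44], [38, 16, -10, 126, 51, 13, 27]]
-45 38 [[-43, -15, 60, 138, 69, 30, 9], [28, 16, 1, 133, 119, 12, -43]]
-30 20 [[16, 4, 22, 117, -6, 40, 101], [26, 18, 11, 118, -14, 25, 108]]
-30 30 [[-24, -8, 59, 129, 8, 25, 89], [18, 16, 22, 128, -52, 12, 146]]
-30 38 [[-28, -16, 60, 139, 44, 15, 56], [81, 23, -50, 132, 118, 14, -16]]
-15 20 [[41, 6, 1, 114, -13, 43, 125], [48, 19, -10, 117, -11, 27, 123]]
-15 30 [[-16, -2, 63, 127, -28, 32, 144], [69, 20, -30, 124, -17, 12, 133]]
-15 38 [[-10, -5, 62, 134, -48, 24, 168], [-6, 31, 65, 132, 261, 46, -154]]
0 20 [[65, 10, -20, 110, -15, 47, 144], [59, 22, -20, 114, -11, 31, 140]]
0 30 [[83, 8, -31, 118, -31, 40, 165], [-2, 34, 65, 122, -78, 55, -159]]
0 38 [[3, 10, 65, 127, -63, 51, -161], [34, 21, 22, 126, -80, 38, -149]]
15 20 [[75, 15, -31, 105, -12, 53, 158], [-1, 37, 64, 112, -63, 62, -161]]
15 30 [[6, 21, 65, 114, -55, 66, -159], [4, 38, 64, 117, -75, 67, -147]]
15 38 [[13, 24, 65, 117, -65, 72, -145], [15, 35, 54, 119, -80, 66, -138]]
```

```bash
python3 - <<'E'
from h import *
p=robot.current_tool_pos(); robot.line_to([p[0]-.02,p[1],.3],velocity=.25)
R=orient(38,np.radians(-90)); robot.move_to(*pose([.445,-.327,.075],R,.17)); st("look"); print(robot.current_joint_positions())
C=cam("wrist"); im=vision.grab_frame("wrist"); cv2.imwrite("pics/w4.png",im[:,:,::-1])
D=recognise("new_jar","wrist"); print([(np.round(d["rect"],1).tolist(),round(d["p"],2)) for d in D])
for d in D[:3]: print(fitbox([(C,d["rect"])],0,(.44,-.33)))
print("pred",box(C,.445,-.327))
E
```

```text
look t=11.12 [ 0.4457 -0.2221  0.2071] F [-0.0192  0.1901 -0.6027] gap 0.901 gf 0.0
[-49.1788  17.7541  58.2136 113.3801  27.8754  55.1401  -8.509 ]
[([278.6, 177.8, 71.1, 130.9], 0.97), ([78.9, 167.4, 112.1, 135.7], 0.86)]
(array([ 0.4448, -0.3274]), array([ 0.0008,  1.1688, -0.1802,  3.2362]))
(array([ 0.2718, -0.3136]), array([-0.0061,  0.87  , -0.0226,  2.393 ]))
pred [278.8241 178.7162  70.9922 134.2314]
```

View pics/w4.png

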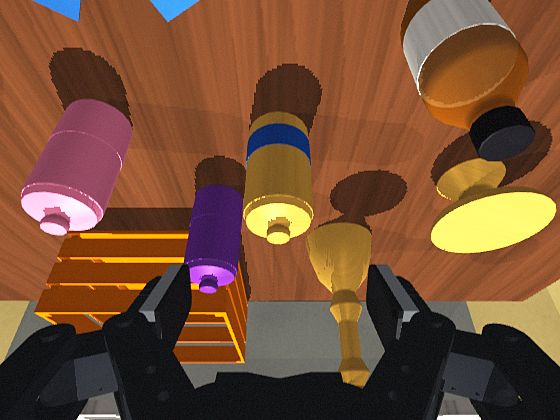

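Blue-banded brass at (279,178) is new_jar. Pink is at (78,167), purple at (213,237) and the bottle at (465,75). The fitted position (0.445, -0.327) agrees with the fixed cameras, so I grasp it.

```bash
python3 - <<'E'
from h import *
R=orient(38,np.radians(-90)); g=[.4448,-.3274,.072]
print(robot.line_to(*pose(g,R,0),velocity=.13,f_stop=8)); st("at")
fingers.gripper_to(0,50); st("grip")
robot.line_to(*pose([g[0],g[1],.10],R),velocity=.1); robot.line_to(*pose([g[0],g[1],.26],R),velocity=.2); st("lift")
print(robot.current_joint_positions())
R2=orient(TH,RK[2]); q=pose(rackw(RK,[.083,.0735,.113])[0],R2,.21); print(q)
try:
    robot.line_to(q[0]+[0,0,.02],q[1],velocity=.2); st("way"); print(robot.current_joint_positions())
except robot.PlanningError as e: print("PE",e)
E
```

```text
False
at t=12.70 [ 0.4455 -0.3283  0.0708] F [0.0792 1.8165 0.21  ] gap 0.900 gf 0.0
grip t=12.99 [ 0.4458 -0.3283  0.071 ] F [0.3599 3.6864 5.0455] gap 0.690 gf 53.5
lift t=14.38 [ 0.4437 -0.328   0.2568] F [ 0.2168 -0.9277 -4.3329] gap 0.691 gf 54.3
[-36.0164  14.9472  57.9418 107.543   28.5641  54.2803   4.6965]
(array([0.5218, 0.2197, 0.2769]), array([180.   ,  38.   , 175.657]))
way t=17.30 [0.5218 0.2191 0.2968] F [ 0.0045  0.1205 -3.7949] gap 0.691 gf 54.2
[-74.813   -1.5071  34.613  112.5657  37.9782  46.1885  24.2256]
```

```bash
python3 - <<'E'
from h import *
R=orient(TH,RK[2]); P=lambda z,d=0:pose(rackw(RK,[.082,.0735,z])[0],R,d)
robot.line_to(*P(.124,.2),velocity=.15)
print(robot.line_to(*P(.124),velocity=.13,f_stop=8)); st("in"); print(robot.current_joint_positions())
print(robot.line_to(*P(.107),velocity=.02,f_stop=3.5)); st("down")
E
```

```text
False
in t=19.26 [0.6498 0.2105 0.1231] F [ 0.8012  0.1858 -3.4192] gap 0.693 gf 54.7
[-54.9371  25.9088  32.6095 111.0922  24.1565  15.1947  35.0322]
True
down t=19.86 [0.6496 0.2101 0.111 ] F [-2.1472 -1.0137  4.2967] gap 0.690 gf 56.0
```

Contact came at z = 0.111, as expected for the floor. I release, back out and check.

```bash
python3 - <<'E'
from h import *
R=orient(TH,RK[2]); P=lambda z,d=0:pose(rackw(RK,[.082,.0735,z])[0],R,d)
fingers.gripper_to(.9); st("open")
robot.line_to(*P(.113,.2),velocity=.15); robot.line_to(robot.current_tool_pos()+np.array([-.14,.0,.06]),velocity=.2); st("out")
robot.pause(.3)
w=vision.grab_frame("wrist"); t=vision.grab_frame("top"); s=vision.grab_frame("scene")
A=cv2.resize(w,(400,300)); B=cv2.resize(t[80:260,150:390],(400,300)); D=cv2.resize(s[195:315,270:430],(400,300)); E=cv2.resize(s[110:290,110:350],(400,300))
cv2.imwrite("pics/fin.png",np.vstack([np.hstack([A,B]),np.hstack([D,E])])[:,:,::-1])
E
```

```text
open t=20.18 [0.6476 0.2091 0.1084] F [0.2003 0.2813 0.452 ] gap 0.896 gf 0.0
out t=22.57 [0.3875 0.2181 0.328 ] F [-0.2711 -0.7562  0.0573] gap 0.902 gf 0.0
```

View pics/fin.png

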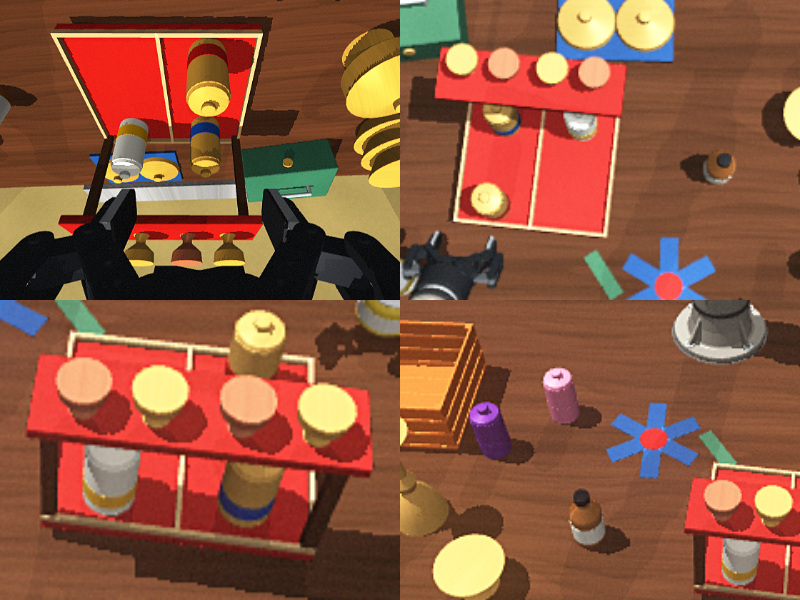

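The red-banded jar stands at the front of the left row, at wrist panel (207,80). The blue-banded one stands behind it under the shelf, at (205,145). Both are upright, nothing else has moved, and the gripper is clear.

```bash
python3 -c "
from station import workorder
print(workorder.close_job())"
```

```text
the job is handed in; nothing more can be done
None
```

I restocked the brass row and handed the job in at about 23 s: the red-banded canister stands released about 8 mm from the front rail, the blue-banded one stands behind it where the older one was, both are upright, and the final pictures show nothing else moved.

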